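# Pull a lens carrier out of its snap dock and hold it level

## Task

The round black lens on one of the two docked carriers is due for a look from below: take that carrier by its upright handle, pull it straight up out of its dock against the spring detents and raise it at least 10 cm above the dock. Hold it there steady and level for two seconds, with the lens still standing on it, and finish while still holding it in the air. Leave the other carrier (with the square black prism block) in its dock and do not disturb the other things on the bench.

Things in the scene. Friction and masses are not known exactly. Their poses are not given: they have to be found in the camera images.
- carrier_lens: Bare aluminium carrier that bears the round lens; 0.28 kg +-25 %. Tray 150 (own x) x 70 (own y) x 5 mm with a rim 3 mm wide, 5 mm above its floor. Origin: centre of the tray's underside, z up. On it: the handle fin at the centre, a fixed clamp block 22 x 30 x 12 mm at own x +55 mm, the loose lens at the other end. Below: a steel stud 20 mm square, 18 mm long, in the dock's socket.
- lens_handle (a point): Middle of the lens carrier's handle: an upright aluminium fin 44 mm long (carrier x), 12 mm thick (carrier y), its top 53 mm above the carrier's origin, its foot on the tray floor 5 mm above that origin. This point is 34 mm above the carrier's origin. Pinch it across its thickness.
- dock_lens: Fixed aluminium dock of the lens carrier: block 110 x 60 x 30 mm; origin at the centre of its underside on the bench, axes parallel to the docked carrier's, whose origin is then 30 mm above. The stud has 1 mm play in the socket: pull straight up. Two spring plungers hold its neck: a peak of about 11 N plus the weight frees it in the first 6 mm of lift; the stud is out after 18 mm.
- lens: Loose round black lens barrel, 26 mm diameter, 32 mm tall, 50 g, standing free on the tray about 50 mm from the handle's middle (carrier own x about -50). Origin: centre of its underside. It slides or topples if the carrier is tipped or jerked.
- carrier_prism: The other, identical carrier, bearing the square black prism block; to be left in its dock. Origin and axes as for the lens carrier.
- dock_prism: The fixed dock of the other carrier, same shape and origin as the lens carrier's dock. The two docks may be either way round, left or right.
- prism: Loose black cube with a square glass window on top, 24 mm, on the other carrier. Origin: centre of its underside.
- spacer: Bystander: loose steel ring, 30 mm outside diameter, 8 mm high, lying between the docks. Origin: centre of its underside.
- spare_lens: Bystander: larger black lens barrel, 32 mm diameter, 45 mm tall, standing on the bench itself. Origin: centre of its underside.
- driver: Bystander: screwdriver 150 mm long lying on the bench.
- bottle: Bystander: small amber bottle, 36 mm diameter, 75 mm tall, standing on the bench.
- wrench: Bystander: wrench 130 mm long lying on the bench.
Things that resemble listed ones, but are neither listed nor needed, are in the scene too. Leave any green look-alike of the carrier_lens alone. Leave any yellow look-alike of the dock_prism alone.

How it is judged:
On the way, in this order (a step that is already met when the one before it is completed fails the run):
1. the lens carrier is pulled free of its dock in the gripper (z of carrier_lens in the frame of dock_lens above 0.05 m and contact force between carrier_lens and the fingers above 1 N and contact force between carrier_lens and dock_lens below 0.1 N), for 0.1 s.
2. it is held high, steady and level for two seconds with the lens on it (z of carrier_lens in the frame of dock_lens above 0.11 m and angle between carrier_lens's own z axis and vertical below 0.1 rad and linear speed of carrier_lens below 0.03 m/s and angular speed of carrier_lens below 0.2 rad/s and contact force between carrier_lens and the fingers above 1 N and contact force between carrier_lens and dock_lens below 0.1 N and contact force between carrier_lens and carrier_prism below 0.1 N and x of lens in the frame of carrier_lens between -0.075 and 0.075 m and y of lens in the frame of carrier_lens between -0.037 and 0.037 m and z of lens in the frame of carrier_lens between 0 and 0.012 m and angle between lens's own z axis and vertical below 0.2 rad), for 2 s.
At the end, for the whole second after the job is handed in: Lens carrier gripped (over 1 N), raised over 80 mm, level within 0.1 rad, slower than 30 mm/s and 0.2 rad/s, touching neither its dock nor the other carrier; lens upright (within 0.2 rad) on its tray; other carrier seated in its dock (all of step 2 and z of carrier_prism in the frame of dock_prism below 0.033 m and horizontal distance between carrier_prism and dock_prism below 0.004 m); the arm keeps its last pose, push and grip.
It fails at once if the lens falls over or off the carrier (angle between lens's own z axis and vertical above 0.6 rad or z of lens in the frame of carrier_lens above 0.03 m or z of lens in the frame of carrier_lens below -0.01 m).
It fails at once if the lens carrier is tipped (over 0.3 rad) (angle between carrier_lens's own z axis and vertical above 0.3 rad).
It fails at once if the other carrier is pulled from its dock (z of carrier_prism in the frame of dock_prism above 0.038 m).
It fails at once if a bystander is pushed more than 30 mm or the prism block is moved more than 30 mm (distance of any of spacer, spare_lens, driver, bottle, wrench, prism from where it was at the start of the episode above 0.03 m).
It fails at once if a standing bystander is knocked over (angle between any of spare_lens, bottle's own z axis and vertical above 0.5 rad).
It also fails if it takes over 35 s, if anything falls off the work surface, if the arm or the gripper's body presses on something with over 40 N, if the wrist force passes 120 N, or if a joint passes its speed limit or range.

## Robot

A 7-joint arm with a two-finger parallel gripper is mounted at the origin on the work surface. World frame = base frame: x ahead of the robot, y to its left, z up, the work surface at z = 0. Lengths are in m, angles in rad, forces in N, time in s.
With the tool pointing down it reaches from about 0.4 to 0.85 m from the base axis. Payload 10.4 kg.
Tool frame: the origin (TCP) lies at the centre of the arm's flange, where the gripper is bolted on; the fingertips stand 173 mm ahead of it and the grasp point (between the pads) lies 155 mm ahead of it (manip.nose_length is the distance from the TCP to the fingertips, in m); z points along the fingers, x is the direction in which the jaws open and shut, and the axes are right-handed (so a half turn about z gives the same grasp; the last joint's range is limited). The gripper opens to 85 mm and grips with 20 to 120 N. Pads are 22 mm wide; open, the fingers measure 114 mm over their backs; the gripper's body (76 mm by 85 mm) begins 54 mm behind the grasp point. The pads swing forward as they close: fully open they stand 13 mm farther back than shut.
Start: joints at [1.218, 0.332, -0.065, 1.46, 0.022, 1.35, -0.088], TCP at [0.202, -0.591, 0.405] pointing down, gripper open.
Joint ranges: [-2.6, 2.6], [-0.5, 2.12], [-1.47, 1.34], [0.16, 2.42], [-1.27, 4.41], [0.06, 2.06], [-2.6, 2.6]. Speed limits (rad/s): [2.22, 2.22, 2.79, 2.79, 3.14, 3.14, 3.14].

## Interface

Orientations are given as a unit quaternion [x, y, z, w].
In Python, from workcell import status, cams, order, manip gives the robot as it stands.
- The arm moves only by the tool servo_tool, never from a script. Its argument "motion" is a list that holds one entry, the list of rows, each a list of 6 numbers: the shift along the tool's x, y, z in units of 50 mm (1.0 is 50 mm), then the turn, a rotation vector about the tool's x, y, z in units of 5 degrees (1.0 is 5 degrees). In form: [[[x, y, z, ax, ay, az], ...]]. A call has 1 to 12 rows; each row shifts and turns the pose as measured when the row begins, along the tool's axes as they then stand; what a row does not reach is not made up. A row lasts 1/10 s, in which the tool goes at most 50 mm and 8.59 degrees, less where a joint would pass 70% of its speed; a pose out of reach is approached as far as the arm can. A call is refused whole if a number of a shift passes 1 or a number of a turn 1, either way. A call with a gripper value outside its range is refused whole. "jaw" is the closure in counts, from 0 (fully open) to 255 (shut), set as the call begins (left out, the last holds). The fingers move at their own pace and stop on an object; "force" is the grip in N (left out, the last holds). Time passes only in rows, so rows that do not move let the fingers close. It gives the time, the measured TCP pose, the force and the opening at its end, in the units of the state.
- status.get_obs(): the state, without advancing time (a new reading comes with each control period).
- cams.camera(name): name is "scene" or "top" or "wrist"; returns a dict with "color" (384x512x3 uint8, red, green, blue), "vertical_fov" (degrees; the focal length in pixels is half the picture's height over the tangent of half this angle, whatever the lens; pixels are square), "cx", "cy" (the principal point, pixels), "k1" (the pictures are not rectified: a ray, as slopes to the right and down, at radius r is drawn at 1 + k1 r^2 times it, then the intrinsics apply), "extrinsics" (4x4, takes a point from camera to world coordinates). Camera axes: x right, y down, z forward; pixel columns grow to the right and rows downward; lengths in m; the calibration is good to about 2 mm. A picture is of the moment at which its call begins. There is no depth.
- order.hand_in(): hands the job in, once; it reports no verdict.
The state is a dict: "clock": time; "joint_pos": joint angles; "joint_velocities": joint speeds; "tau": joint torques, N m; "position": TCP position; "ee_rot": TCP orientation; "ft_force": force on the tool from outside, world axes, zero at the start; "torque": the same for the moment, N m; "grip_width": opening from 0.0 (shut) to 1.0 (fully open).
Only numpy, scipy, OpenCV 4.12 (cv2) and the standard library are available. Lean on these libraries where they do the work, as an engineer would, in place of code of your own. Each camera call takes 0.05 s, during which the arm holds its last target.

## Working session

There is one attempt and no reset: what is moved stays moved. The work goes in short steps, Python scripts to look and compute and a tool call to move; the robot and the scene stay as the last step left them, time stands still between calls to the robot, and variables do not carry over. Pictures are saved under pics/ and viewed, and the job is handed in when it is done.

Besides the shell and the picture viewer there is one more tool, called after "Call:" in YAML: its name, and indented under it one key for each argument. servo_tool: Moves the arm, as the interface text tells. Its arguments: {"type":"object","properties":{"motion":{"type":"array","items":{"type":"array","items":{"type":"array","items":{"type":"number"}}}},"jaw":{"type":"number"},"force":{"type":"number"}},"required":["motion"]}

```bash
ls; mkdir -p pics; python3 - <<'E'
from workcell import status,cams
import cv2,json
o=status.get_obs();print({k:(v if not hasattr(v,'tolist') else v.tolist()) for k,v in o.items()})
for n in ["scene","top","wrist"]:
    c=cams.camera(n);cv2.imwrite(f"pics/{n}0.png",c["color"][:,:,::-1])
    print(n,c["vertical_fov"],c["cx"],c["cy"],c["k1"],c["extrinsics"])
E
```

```text
pics
{'clock': 0.0, 'joint_pos': [1.2184084663589587, 0.33287955266054, -0.06466724640332033, 1.4609378494894374, 0.021595618301047174, 1.3498600311531366, -0.08850840596039616], 'joint_velocities': [-0.0003534946931976975, -0.0012016907116902374, -0.001291354988320458, 0.0001370675429488572, -0.00019356816288725433, -0.0011946618938981821, 0.00032154473991183574], 'tau': [-3.1285313752960064e-05, -62.54500865936279, 0.049305218271911144, -39.15899991989136, 0.016269076731987298, 0.01011725573334843, -6.073090617064736e-05], 'position': [0.202352866408271, -0.5912094858185444, 0.4039125218431547], 'ee_rot': [0.8135795343452643, -0.5814532297979154, -0.0005847222962941188, -0.0003754356822701572], 'ft_force': [-0.8698227987529153, 0.5169586634195875, 1.0036250948377423], 'torque': [-0.03390402914104025, 0.03031636859972284, 0.027719163903778262], 'grip_width': 0.9982526301203936}
scene 54.42717245726591 253.6969500883182 194.17679454570924 0.03892474414553853 [[-0.34099293  0.6009967  -0.72286014  1.29321369]
 [ 0.93985641  0.23418397 -0.24865197  0.2728337 ]
 [ 0.01984325 -0.7641733  -0.64470568  0.70845886]
 [ 0.          0.          0.          1.        ]]
top 44.74145306974244 259.03513712414446 191.70250052500998 -0.14441605986471956 [[ 0.00874477 -0.99691981  0.0779386   0.44000871]
 [-0.99996075 -0.00860723  0.00210055 -0.01482732]
 [-0.00142325 -0.07795391 -0.99695595  1.39835937]
 [ 0.          0.          0.          1.        ]]
wrist 61.20977121882007 249.8667599578111 189.3987497776763 -0.0456158307450989 [[ 3.23658200e-01 -8.99190644e-01 -2.94451278e-01  2.77467168e-01]
 [-9.46173677e-01 -3.07869776e-01 -9.98577647e-02 -5.65988482e-01]
 [-8.61481149e-04  3.10921832e-01 -9.50435096e-01  3.73237213e-01]
 [ 0.00000000e+00  0.00000000e+00  0.00000000e+00  1.00000000e+00]]
```

View pics/top0.png

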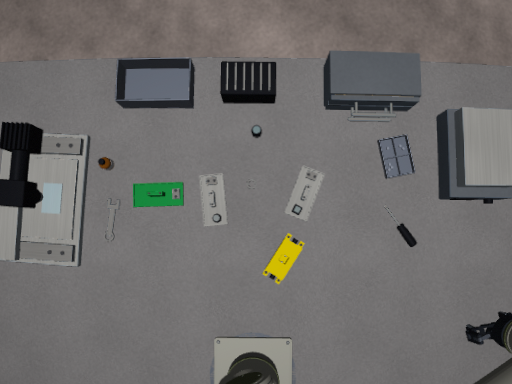

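View pics/scene0.png

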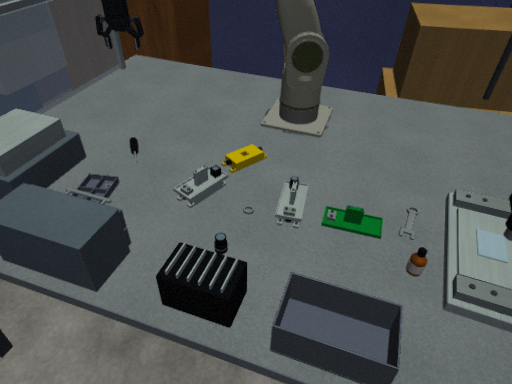

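View pics/wrist0.png

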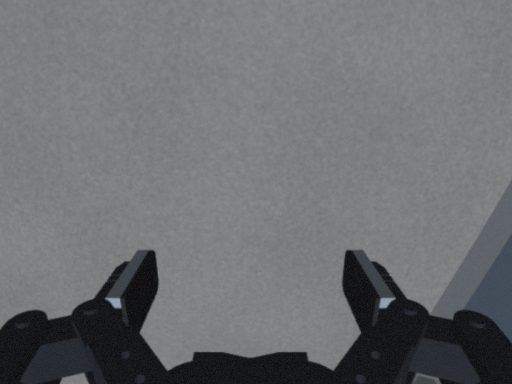

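```bash
python3 - <<'E'
import cv2
a=cv2.imread("pics/top0.png")
cv2.imwrite("pics/topz.png",cv2.resize(a[155:240,185:335],None,fx=5.3,fy=5.3,interpolation=cv2.INTER_CUBIC))
a=cv2.imread("pics/scene0.png")
cv2.imwrite("pics/scenez.png",cv2.resize(a[150:240,165:325],None,fx=5,fy=5,interpolation=cv2.INTER_CUBIC))
E
```

```text
(no output)
```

View pics/topz.png

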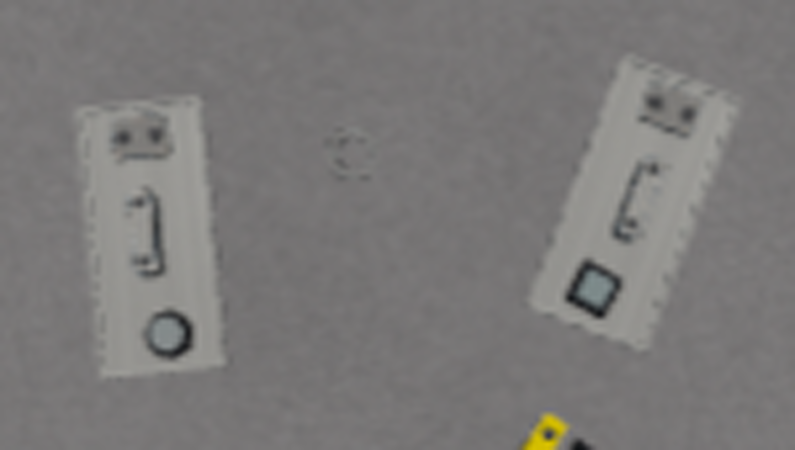

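View pics/scenez.png

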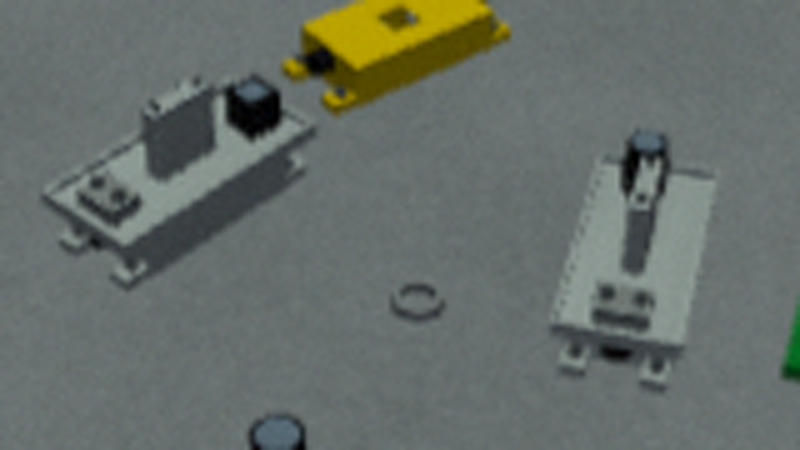

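```bash
cat > h.py <<'E'
import numpy as np,cv2
from workcell import status,cams
def K(c):
    f=c["color"].shape[0]/2/np.tan(np.radians(c["vertical_fov"])/2); return np.array([[f,0,c["cx"]],[0,f,c["cy"]],[0,0,1.]]),np.array([c["k1"],0,0,0,0.])
def cast(c,px,z):
    k,d=K(c);n=cv2.undistortPointsIter(np.array(px,float).reshape(-1,1,2),k,d,None,None,(3,100,1e-12)).reshape(-1,2)
    E=np.array(c["extrinsics"]);r=np.c_[n,np.ones(len(n))]@E[:3,:3].T;o=E[:3,3]
    return o+r*((z-o[2])/r[:,2])[:,None]
def proj(c,P):
    k,d=K(c);E=np.linalg.inv(np.array(c["extrinsics"]));return cv2.projectPoints(np.array(P,float).reshape(-1,3),cv2.Rodrigues(E[:3,:3])[0],E[:3,3],k,d)[0].reshape(-1,2)
E
python3 - <<'E'
from h import *
c=cams.camera("top");im=c["color"]
g=im.astype(float).mean(2)
x0,x1,y0,y1=192,236,168,232
s=g[y0:y1,x0:x1]
print(np.percentile(s,[5,25,50,75,95]))
m=((cv2.GaussianBlur(g,(3,3),0))>138).astype(np.uint8); 
for T in (125,132,140):
    m=np.zeros(g.shape,np.uint8);m[y0:y1,x0:x1]=(s>T)
    m=cv2.morphologyEx(m,cv2.MORPH_OPEN,np.ones((3,3)))
    n=max(cv2.findContours(m,0,2)[0],key=cv2.contourArea)
    W=cast(c,n.reshape(-1,2),0.04)[:,:2]
    r=cv2.minAreaRect((W*1000).astype(np.float32));print(T,r)
E
```

```text
[112.66666667 117.         120.66666667 145.33333333 151.        ]
125 ((523.0582275390625, 124.01225280761719), (150.77223205566406, 72.50311279296875), 6.241857528686523)
132 ((521.0467529296875, 122.28665161132812), (145.8123321533203, 69.55874633789062), 6.29659366607666)
140 ((520.8511352539062, 120.94476318359375), (144.07730102539062, 62.514244079589844), 6.083267688751221)
```

Call:
servo_tool:
  motion:
    - [[-0.4,-0.8,0,0,0,0],[-0.4,-0.8,0,0,0,0],[-0.4,-0.8,0,0,0,0],[-0.4,-0.8,0,0,0,0],[-0.4,-0.8,0,0,0,0],[-0.4,-0.8,0,0,0,0],[-0.4,-0.8,0,0,0,0],[-0.4,-0.8,0,0,0,0]]

```text
clock: 1.0
position: [0.4564, -0.3331, 0.4018]
ee_rot: [0.809, -0.587, -0.002, 0.001]
ft_force: [-0.1, -0.5, -0.1]
grip_width: 0.998
```

Call:
servo_tool:
  motion:
    - [[-0.8,-0.4,0,0,0,0],[-0.8,-0.4,0,0,0,0],[-0.8,-0.4,0,0,0,0],[-0.8,-0.4,0,0,0,0],[-0.8,-0.4,0,0,0,0],[-0.8,-0.4,0,0,0,0],[-0.8,-0.4,0,0,0,0],[-0.8,-0.4,0,0,0,0],[-0.8,-0.4,0,0,0,0],[0,0,0,0,0,0.9],[0,0,0,0,0,0.9],[0,0,0,0,0,0.8]]

```text
clock: 2.2
position: [0.5165, 0.0904, 0.4009]
ee_rot: [0.74, -0.673, -0.002, 0.0]
ft_force: [-0.2, 0.2, -0.4]
grip_width: 1.002
```

```bash
cat > look.py <<'E'
import sys
from h import *
from scipy.spatial.transform import Rotation as R
o=status.get_obs();q=R.from_quat(o["ee_rot"]).as_matrix()
print("pos",np.round(o["position"],4),"x",np.round(q[:,0],4),"z",np.round(q[:,2],4),"grip",o["grip_width"],"f",np.round(o["ft_force"],2),"t",o["clock"])
c=cams.camera("wrist");cv2.imwrite(sys.argv[1],cv2.resize(c["color"][:,:,::-1],None,fx=1.5,fy=1.5))
np.save("w.npy",c,allow_pickle=True)
E
python3 look.py pics/w1.png
```

```text
pos [0.5165 0.0904 0.4009] x [ 0.0949 -0.9955 -0.0028] z [-0.0031  0.0025 -1.    ] grip 1.0015934936889324 f [-0.24  0.21 -0.36] t 2.2
```

View pics/w1.png

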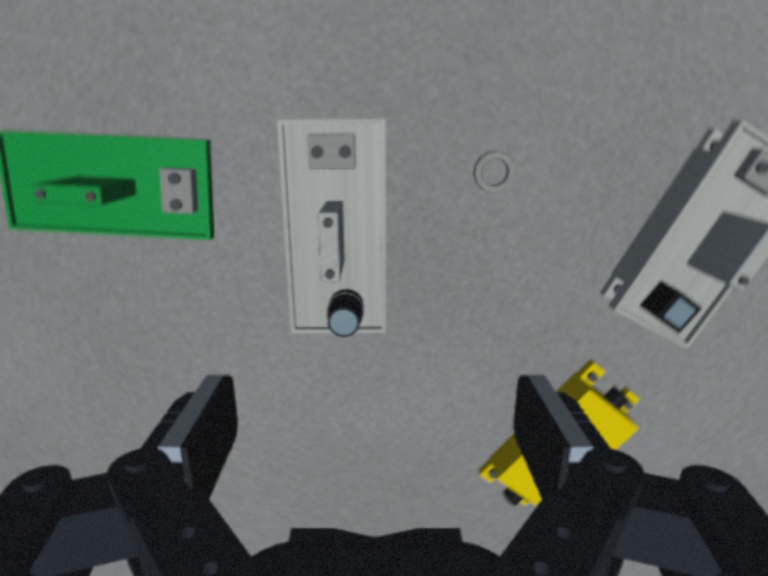

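```bash
python3 - <<'E'
from h import *
c=np.load("w.npy",allow_pickle=True).item()
im=c["color"]
cv2.imwrite("pics/w1z.png",cv2.resize(im[70:235,170:275,::-1],None,fx=3.6,fy=3.6,interpolation=cv2.INTER_CUBIC))
P=lambda l:(np.array(l,float)+.5)/1.5-.5
C=cast(c,P([(278,120),(385,119),(385,332),(293,332)]),.04);print(C.round(4),C.mean(0)); print(np.degrees(np.arctan2(*( (C[0]-C[3])[[1,0]]))),np.degrees(np.arctan2(*( (C[1]-C[2])[[1,0]]))))
H=cast(c,P([(328,223),(329,274)]),.083);print(H.round(4),H.mean(0),np.degrees(np.arctan2(*((H[0]-H[1])[[1,0]]))))
E
```

```text
[[0.5923 0.1609 0.04  ]
 [0.5993 0.0921 0.04  ]
 [0.4508 0.0771 0.04  ]
 [0.4442 0.1447 0.04  ]] [0.52166739 0.11870119 0.04      ]
6.242593568583626 5.790362334297751
[[0.5368 0.1207 0.083 ]
 [0.5051 0.118  0.083 ]] [0.52091751 0.11936081 0.083     ] 4.845463760432454
```

View pics/w1z.png

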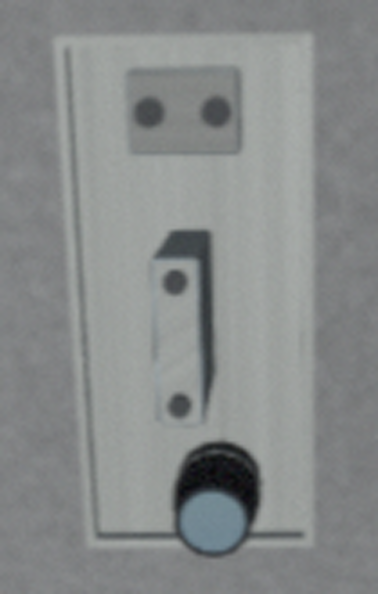

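Call:
servo_tool:
  motion:
    - [[-0.56,-0.15,0,0,0,0],[0,0,0.5,0,0,-0.1],[0,0,0.5,0,0,0],[0,0,0.5,0,0,0],[0,0,0.3,0,0,0],[0,0,0,0,0,0],[0,0,0,0,0,0]]

```text
clock: 2.95
position: [0.5217, 0.1189, 0.3086]
ee_rot: [0.744, -0.668, -0.001, -0.0]
ft_force: [0.4, 0.6, 1.4]
grip_width: 1.005
```

```bash
python3 look.py pics/w2.png
```

```text
pos [0.5217 0.1189 0.3086] x [ 0.1065 -0.9943 -0.0021] z [-0.0018  0.0019 -1.    ] grip 1.004760195627962 f [0.37 0.59 1.43] t 2.95
```

View pics/w2.png

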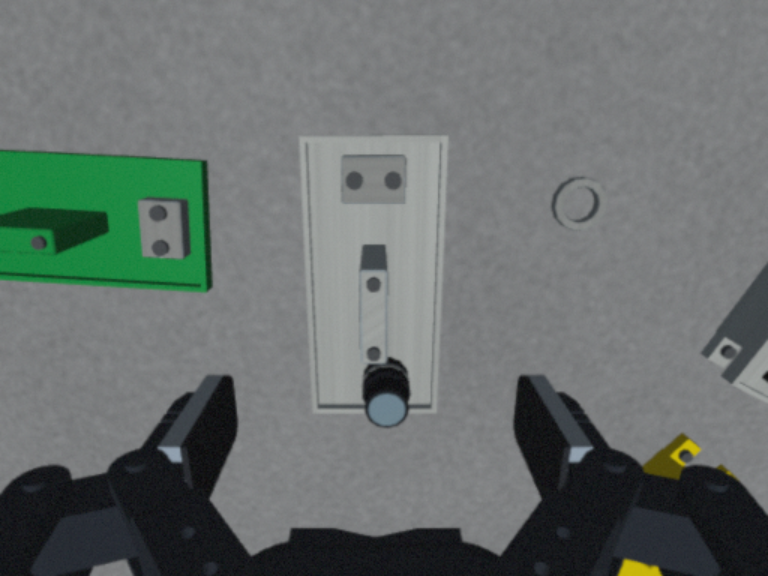

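```bash
python3 - <<'E'
from h import *
c=np.load("w.npy",allow_pickle=True).item()
P=lambda l:(np.array(l,float)+.5)/1.5-.5
C=cast(c,P([(301,137),(448,136),(437,412),(314,412)]),.04);print(C.round(4),C.mean(0)); print(np.degrees(np.arctan2(*( (C[0]-C[3])[[1,0]]))),np.degrees(np.arctan2(*( (C[1]-C[2])[[1,0]]))))
H=cast(c,P([(373,284),(373.3,353)]),.083);print(H.round(4),H.mean(0),np.degrees(np.arctan2(*((H[0]-H[1])[[1,0]]))))
E
```

```text
[[0.5916 0.1612 0.04  ]
 [0.5994 0.0926 0.04  ]
 [0.4511 0.076  0.04  ]
 [0.4437 0.1451 0.04  ]] [0.52142814 0.11872708 0.04      ]
6.2165844522174325 6.387650413428067
[[0.537  0.1212 0.083 ]
 [0.5051 0.1177 0.083 ]] [0.5210078  0.11941927 0.083     ] 6.261006201011286
```

Call:
servo_tool:
  motion:
    - [[0,0,0.4,0,0,0],[0,0,0.4,0,0,0],[0,0,0.4,0,0,0],[0,0,0.3,0,0,0],[0,0,0.2,0,0,0],[0,0,0,0,0,0],[0,0,0,0,0,0]]

```text
clock: 3.7
position: [0.5251, 0.1191, 0.2278]
ee_rot: [0.744, -0.668, 0.003, -0.004]
ft_force: [-0.6, 1.3, 1.0]
grip_width: 1.003
```

```bash
python3 look.py pics/w3.png
```

```text
pos [0.5251 0.1191 0.2278] x [ 0.1065 -0.9943 -0.0018] z [ 0.0098  0.0028 -0.9999] grip 1.0026637050750526 f [-0.63  1.26  1.03] t 3.7
```

View pics/w3.png

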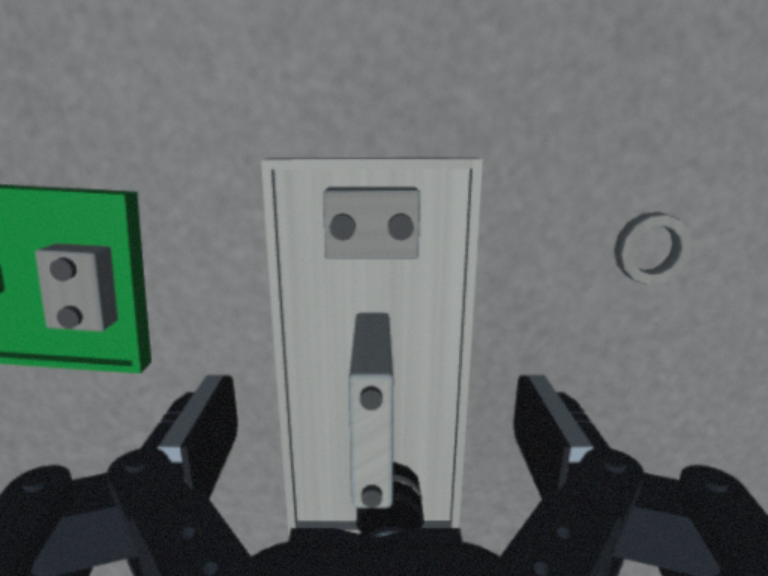

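```bash
python3 - <<'E'
from workcell import status
import numpy as np
print(np.round(status.get_obs()["joint_pos"],3), np.round(status.get_obs()["joint_velocities"],3))
E
```

```text
[ 0.205  0.379 -0.597  1.858  0.256  0.971 -1.967] [ 0.001 -0.005 -0.    -0.    -0.    -0.    -0.002]
```

Call:
servo_tool:
  motion:
    - [[0,0.07,0.08,-0.11,0.02,0],[0,0,0.08,0,0,0],[0,0,0,0,0,0],[0,0,0,0,0,0]]

```text
clock: 4.15
position: [0.5219, 0.1189, 0.221]
ee_rot: [0.744, -0.668, 0.001, -0.001]
ft_force: [0.4, -0.4, -0.0]
grip_width: 1.0
```

```bash
python3 look.py pics/w4.png
```

```text
pos [0.5219 0.1189 0.221 ] x [ 1.063e-01 -9.943e-01  3.000e-04] z [ 0.0025 -0.     -1.    ] grip 0.9997512621441211 f [ 0.37 -0.44 -0.03] t 4.15
```

Call:
servo_tool:
  motion:
    - [[0,0,0,0,0,0],[0,0,0,0,0,0],[0,0,0,0,0,0],[0,0,0,0,0,0],[0,0,0,0,0,0],[0,0,0,0,0,0],[0,0,0,0,0,0],[0,0,0,0,0,0],[0,0,0,0,0,0],[0,0,0,0,0,0]]
  jaw: 255
  force: 80

```text
clock: 5.2
position: [0.5221, 0.1193, 0.2214]
ee_rot: [0.744, -0.668, 0.001, -0.001]
ft_force: [-0.4, 0.5, 0.1]
grip_width: 0.124
```

```bash
python3 look.py pics/w5.png
```

```text
pos [0.5221 0.1193 0.2214] x [ 1.066e-01 -9.943e-01 -1.000e-04] z [ 3.3e-03  5.0e-04 -1.0e+00] grip 0.12375712506744733 f [-0.35  0.47  0.13] t 5.2
```

View pics/w5.png

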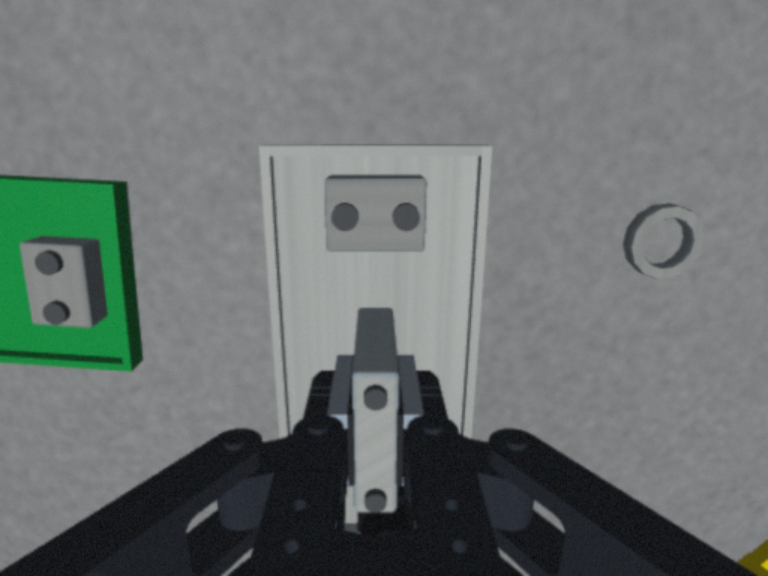

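Call:
servo_tool:
  motion:
    - [[0,0,-0.04,0,0,0],[0,0,-0.04,0,0,0],[0,0,-0.04,0,0,0],[0,0,-0.04,0,0,0]]

```text
clock: 5.65
position: [0.5213, 0.1188, 0.2275]
ee_rot: [0.744, -0.668, -0.0, -0.001]
ft_force: [3.8, 1.5, -8.9]
grip_width: 0.129
```

Call:
servo_tool:
  motion:
    - [[0,-0.01,-0.04,0,0,0],[0,0,-0.04,0,0,0],[0,0,-0.04,0,0,0]]

```text
clock: 5.95
position: [0.5217, 0.1189, 0.2341]
ee_rot: [0.744, -0.668, -0.0, -0.0]
ft_force: [0.3, -0.2, -1.7]
grip_width: 0.128
```

```bash
python3 look.py pics/w6.png; python3 - <<'E'
from h import *
c=cams.camera("scene");cv2.imwrite("pics/s6.png",cv2.resize(c["color"][130:250,220:380,::-1],None,fx=5,fy=5,interpolation=cv2.INTER_CUBIC))
E
```

```text
pos [0.5217 0.1189 0.2341] x [ 1.066e-01 -9.943e-01 -7.000e-04] z [-1.e-04  7.e-04 -1.e+00] grip 0.12833230847478022 f [ 0.33 -0.18 -1.69] t 5.95
```

View pics/w6.png

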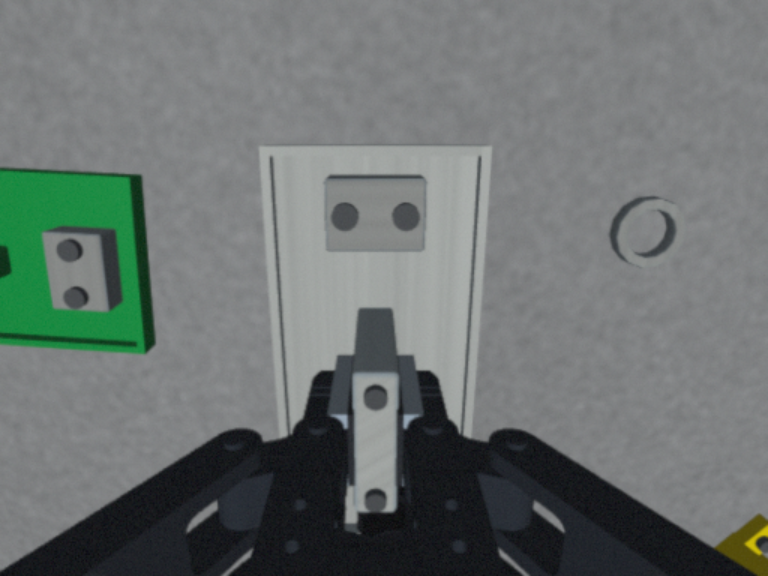

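View pics/s6.png

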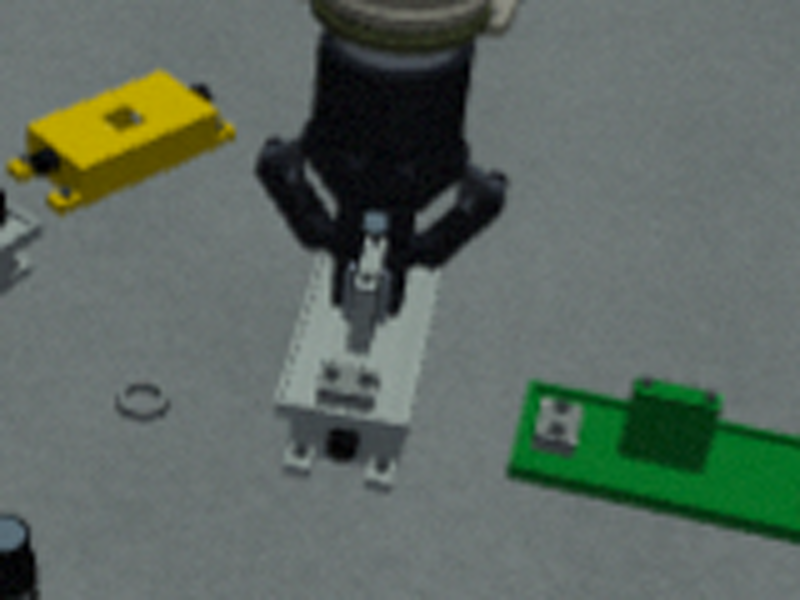

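Call:
servo_tool:
  motion:
    - [[0,0,-0.05,0,0,0],[0,0,-0.06,0,0,0],[0,0,-0.07,0,0,0],[0,0,-0.08,0,0,0],[0,0,-0.1,0,0,0],[0,0,-0.1,0,0,0],[0,0,-0.1,0,0,0],[0,0,-0.1,0,0,0],[0,0,-0.1,0,0,0],[0,0,-0.1,0,0,0],[0,0,-0.08,0,0,0],[0,0,-0.06,0,0,0]]

```text
clock: 7.25
position: [0.5216, 0.1187, 0.2895]
ee_rot: [0.744, -0.668, 0.0, 0.0]
ft_force: [-0.3, -0.2, -4.2]
grip_width: 0.126
```

```bash
python3 look.py pics/w7.png
```

```text
pos [0.5216 0.1187 0.2895] x [ 1.064e-01 -9.943e-01  5.000e-04] z [ 3.e-04 -4.e-04 -1.e+00] grip 0.12558721480815102 f [-0.28 -0.23 -4.21] t 7.25
```

View pics/w7.png

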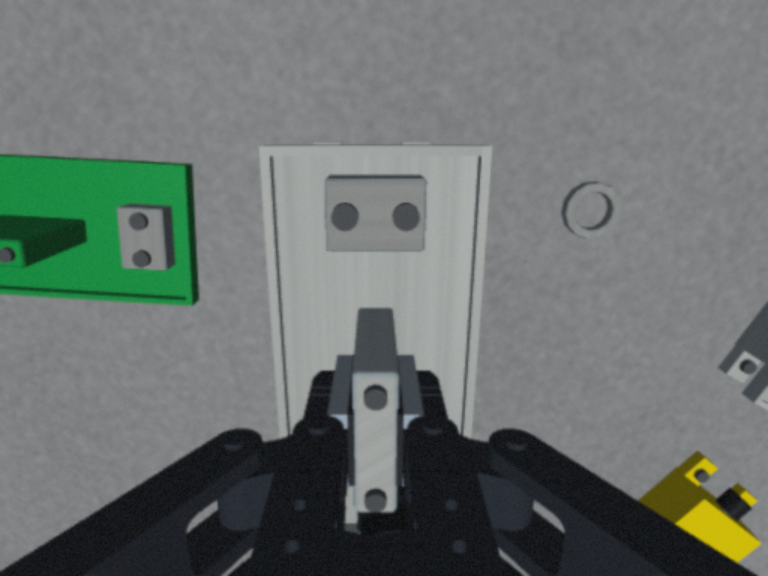

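Free of the dock and holding without slip; raise the rest of the way.

Call:
servo_tool:
  motion:
    - [[0,0,-0.06,0,0,0],[0,0,-0.08,0,0,0],[0,0,-0.1,0,0,0],[0,0,-0.12,0,0,0],[0,0,-0.12,0,0,0],[0,0,-0.12,0,0,0],[0,0,-0.12,0,0,0],[0,0,-0.12,0,0,0],[0,0,-0.12,0,0,0],[0,0,-0.12,0,0,0],[0,0,-0.08,0,0,0],[0,0,-0.04,0,0,0]]

```text
clock: 8.5
position: [0.5215, 0.1188, 0.3554]
ee_rot: [0.744, -0.668, 0.0, -0.0]
ft_force: [0.2, 0.3, -3.4]
grip_width: 0.13
```

Call:
servo_tool:
  motion:
    - [[0,0,0,0,0,0],[0,0,0,0,0,0],[0,0,0,0,0,0],[0,0,0,0,0,0],[0,0,0,0,0,0],[0,0,0,0,0,0],[0,0,0,0,0,0],[0,0,0,0,0,0],[0,0,0,0,0,0],[0,0,0,0,0,0],[0,0,0,0,0,0],[0,0,0,0,0,0]]

```text
clock: 9.7
position: [0.5213, 0.1187, 0.3546]
ee_rot: [0.744, -0.668, 0.0, 0.0]
ft_force: [0.0, -0.1, -3.7]
grip_width: 0.128
```

Call:
servo_tool:
  motion:
    - [[0,0,0,0,0,0],[0,0,0,0,0,0],[0,0,0,0,0,0],[0,0,0,0,0,0],[0,0,0,0,0,0],[0,0,0,0,0,0],[0,0,0,0,0,0],[0,0,0,0,0,0],[0,0,0,0,0,0],[0,0,0,0,0,0],[0,0,0,0,0,0],[0,0,0,0,0,0]]

```text
clock: 10.9
position: [0.5213, 0.1187, 0.3546]
ee_rot: [0.744, -0.668, 0.0, 0.0]
ft_force: [0.3, 0.0, -3.4]
grip_width: 0.128
```

```bash
python3 look.py pics/w8.png; python3 - <<'E'
from h import *
c=cams.camera("scene");cv2.imwrite("pics/s8.png",cv2.resize(c["color"][90:250,160:373,::-1],None,fx=3.7,fy=3.7,interpolation=cv2.INTER_CUBIC))
E
```

```text
pos [0.5213 0.1187 0.3546] x [ 1.067e-01 -9.943e-01  5.000e-04] z [-5.e-04 -5.e-04 -1.e+00] grip 0.12811262751696184 f [ 0.3   0.02 -3.36] t 10.9
```

View pics/w8.png

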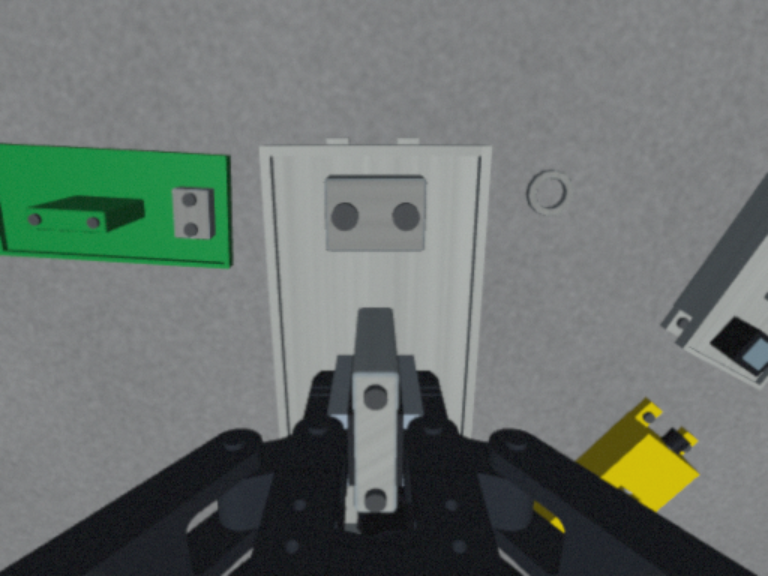

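View pics/s8.png

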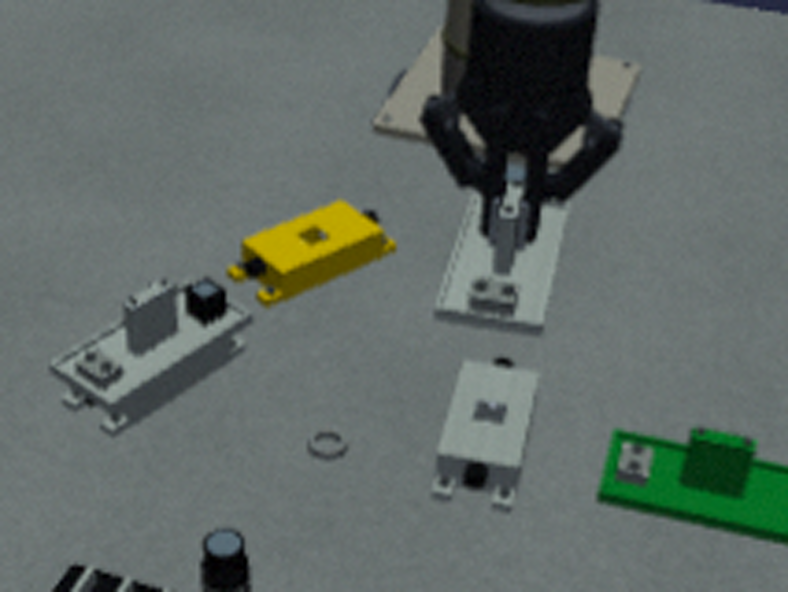

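The scene picture shows the carrier level above its empty dock. The lens top is still visible behind the handle at about (515,172), and the prism carrier is seated. I'll hold a little longer before handing in.

Call:
servo_tool:
  motion:
    - [[0,0,0,0,0,0],[0,0,0,0,0,0],[0,0,0,0,0,0],[0,0,0,0,0,0],[0,0,0,0,0,0],[0,0,0,0,0,0],[0,0,0,0,0,0],[0,0,0,0,0,0],[0,0,0,0,0,0],[0,0,0,0,0,0],[0,0,0,0,0,0],[0,0,0,0,0,0]]

```text
clock: 12.2
position: [0.5214, 0.1187, 0.3546]
ee_rot: [0.744, -0.668, -0.0, 0.0]
ft_force: [-0.0, -0.5, -3.2]
grip_width: 0.127
```

```bash
python3 look.py pics/w9.png; python3 -c "
from workcell import order
print(order.hand_in())"
```

```text
pos [0.5214 0.1187 0.3546] x [ 1.067e-01 -9.943e-01  5.000e-04] z [-5.e-04 -6.e-04 -1.e+00] grip 0.12747028984960668 f [-0.   -0.54 -3.23] t 12.2
the job is handed in; nothing more can be done
None
```

I pulled the lens carrier (the left one in the top view) straight up out of its dock by the handle and raised it about 133 mm. I held it there for over 3.5 s and handed in at about 12 s, still holding it in the air.

- **Grip and level:** The tool was within about 0.001 rad of vertical and still. The wrist force was about 3.3 N, which fits the carrier plus the lens. The grip opening stayed steady, and the carrier kept the same place in the wrist pictures, so it did not slip.
- **Lens:** In the scene picture its top shows upright behind the handle. The gripper hides its base, so I did not measure exactly where it stands on the tray.
- **Rest of the bench:** The prism carrier looked seated in its dock, and the spacer, spare lens and both look-alikes looked undisturbed. I judged this by eye from the pictures. The driver, bottle and wrench were not in my last views, though the arm's path stayed well above the bench.
- **Correction on the way:** On the way down the tool had tilted about 0.6° and drifted about 3.5 mm. I corrected both before closing the gripper, and no check failed after that.

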